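# Open the handleless capsule box by its concealed catch

## Task

The pale grey capsule box has no handle: its flap is held by a catch whose flush push button hides somewhere along the flat rail in front of the flap. Feel along the rail with the fingertips, find the button and press it in so that the flap springs up, then push the raised flap on over backwards with the outside of the fingers until it leans open on its stop. Grip nothing, and leave the crockery and tins standing where they are.

Things in the scene. Friction and masses are not known exactly. Their poses are not given: they have to be found in the camera images.
- box: Low pale grey laminate box, fixed on the shelf: 320 mm deep (x), 420 mm wide (y), 100 mm high; its place and yaw vary. Origin on the shelf: front face at x = -165 mm, rear at x = 155, sides at y = +-210. x points to its rear (away from the robot at yaw 0), y along its width, z up. Its top is flat at z = 100; cups and saucers stand on the rear board, behind x = 0
- rail_mid (a point): Middle of the top face of the box's front rail (69 mm by 420 mm); axes as the box's. On this line along y hides the button: a push plate of the same laminate, 38 (x) by 48 (y) mm, in a 40 by 50 mm opening, its face 2 mm below the rail's, with a 1 mm seam round it. Its centre is at x = 0, anywhere from y = -60 to 60 mm of this point: not reported, to be felt or seen
- button (a joint): Depth (m) of the hidden button below its rest position: 0 at rest, 0.006 fully in; its spring takes 1.3 N at rest to 2.8 N fully in, with up to 1 N more from the catch. At about 0.0045 the catch lets the flap go. It springs back when left
- flap_hinge (a point): Middle of the flap's hinge line, at the height of the box's top; axes as the box's, the hinge runs along y. The flap lies in front of it, flush, to x = -88 mm (3 mm behind the rail), 390 mm wide, 17 mm thick
- flap (a joint): Angle (rad) of the flap: 0 shut, 1.57 upright, 1.9 leaning back on its stop. Held shut by the catch; once let go, a damped spring arm lifts it to about 1.0 in about 2 s, no further. The arm is not fixed to it: from there push it (under 4 N near its free edge); past upright it falls back on its stop, short of upright it sinks back to 1.0
- saucer0: lowest of a stack of three nested white saucers, 120 mm across, the stack 33 mm high, on the box's rear board. Origin under its centre. Bystander
- saucer1: middle saucer of the stack. Bystander
- saucer2: top saucer of the stack. Bystander
- glass_cup: small glass cup, 66 mm across, 75 mm high, on the rear board. Origin under its centre. Bystander
- coffee_cup: white coffee cup with a handle, 62 mm across, 55 mm high, on the rear board. Origin under its centre. Bystander
- cezve: stainless cezve, 88 mm across, 86 mm high, with a 145 mm handle rising along its x to 115 mm, on the shelf beside the box. Origin under its centre. Bystander
- canister: closed tin coffee canister, 104 mm across, 141 mm high, on the shelf beside the box. Origin under its centre. Bystander
- sugar_jar: glass sugar jar with a steel lid, 76 mm across, 110 mm high, on the shelf beside the box. Origin under its centre. Bystander

How it is judged:
On the way, in this order (a step that is already met when the one before it is completed fails the run):
1. the concealed button is pressed in (value of joint button above 0.004 m).
2. the flap is pushed over backwards to its stop (value of joint flap above 1.75 rad), for 0.2 s.
At the end, for the whole second after the job is handed in: the flap rests open at 1.75 rad or more (its stop is at 1.9), the button has sprung back (under 2 mm in), and every saucer, cup, cezve, tin and jar is within 20 mm of where it stood (value of joint flap above 1.75 rad and velocity of joint flap between -0.1 and 0.1 rad/s and value of joint button below 0.002 m and distance of each of saucer0, saucer1, saucer2, glass_cup, coffee_cup, cezve, canister, sugar_jar from where it was at the start of the episode below 0.02 m); the robot touches nothing.
It fails at once if a saucer, cup, cezve, canister or jar is pushed, lifted or carried more than 20 mm (distance of any of saucer0, saucer1, saucer2, glass_cup, coffee_cup, cezve, canister, sugar_jar from where it was at the start of the episode above 0.02 m).
It fails at once if the raised flap is gripped: more than 30 N of finger contact while it swings free (contact force between the fingers and box above 30 N and value of joint flap between 0.3 and 1.6 rad).
It also fails if it takes over 51 s, if anything falls off the work surface, if the arm or the gripper's body presses on something with over 40 N, if the wrist force passes 120 N, or if a joint passes its speed limit or range.

## Robot

A 6-joint arm with a two-finger parallel gripper is mounted at the origin on the work surface. World frame = base frame: x ahead of the robot, y to its left, z up, the work surface at z = 0. Lengths are in m, angles in rad, forces in N, time in s.
With the tool pointing down it reaches from about 0.25 to 0.725 m from the base axis. Payload 4 kg.
Tool frame: the origin (TCP) lies midway between the tips of the shut fingers; the grasp point (between the pads) lies 19 mm behind it (bot.grip_point_offset is the distance from the TCP to the grasp point, in m); z points along the fingers, y is the line along which they close (so a half turn about z gives the same grasp; the last joint's range is limited). The gripper opens to 85 mm and grips with 20 to 120 N. Pads are 22 mm wide; open, the fingers measure 114 mm over their backs; the gripper's body (76 mm by 85 mm) begins 54 mm behind the grasp point. The pads swing forward as they close: fully open they stand 13 mm farther back than shut.
Start: joints at [-1.31, 0.241, 0.005, 1.335, 0, 1.571], TCP at [0.129, -0.483, 0.231] pointing down, gripper open.
Joint ranges: [-2.72, 2.72], [-1.05, 1.87], [-1.09, 1.28], [-1.99, 2.15], [-1.42, 1.44], [-3.14, 3.14]. Speed limits (rad/s): [2.79, 2.79, 3.14, 3.14, 3.14, 3.14].

## Interface

Orientations are given as a unit quaternion [x, y, z, w].
In Python, from workcell import bot gives the robot as it stands.
- The arm moves only by the tool step_arm, never from a script. Its argument "targets" is text: rows parted by semicolons, each of 7 numbers parted by spaces: the opening, from -1 (shut) to 1 (fully open), so that 0 is half open, then the shift along the world's x, y, z normalised to -1 to 1, where 1 is 0.5 m, then the turn, a rotation vector about the world's x, y, z normalised to -1 to 1, where 1 is pi/4 rad. In form: gripper x y z wx wy wz; .... A call has 1 to 10 rows; each row is the pose to reach, as a shift and turn from the pose commanded when the call began; what a row does not reach only later rows make up. A row lasts 1/12 s, in which the tool goes at most 41.7 mm and 7.16 degrees, less where a joint would pass 70% of its speed; a pose out of reach is approached as far as the arm can. A call with a number of a shift or a turn outside -1 to 1 is refused whole. A call with a gripper value outside its range is refused whole. The fingers move at their own pace and stop on an object; the grip force is fixed at half the most. Time passes only in rows, so rows that repeat a pose let the fingers close. It gives the time, the measured TCP pose, the force, the opening and the grip force at its end, in the units of the state.
- bot.get_obs(): the state, without advancing time (a new reading comes with each control period).
- bot.camera(name): name is "side" or "top" or "wrist"; returns the picture (420x560x3 uint8, red, green, blue); there is no depth.
- bot.camera_info(name): a dict with "vertical_fov" (degrees; the focal length in pixels is half the picture's height over the tangent of half this angle, whatever the lens; pixels are square), "cx", "cy" (the principal point, pixels), "D" ([k1, k2, p1, p2, k3] as OpenCV has them; the pictures are not rectified), "pose" (4x4, takes a point from camera to world coordinates). Camera axes: x right, y up, looking along -z (the intrinsics and any distortion apply to the point x, -y, -z); pixel columns grow to the right and rows downward; lengths in m; the calibration is good to about 2 mm. A picture is of the moment at which its call begins: read the wrist's pose just before it. camera_info takes no time and is no camera call; for the wrist camera it gives the pose at the moment of the call.
- bot.job_done(): hands the job in; it is judged then, once.
The state is a dict: "clock": time; "joint_pos": joint angles; "joint_vel": joint speeds; "tau": joint torques, N m; "eef_pos": TCP position; "tool_rot": TCP orientation; "ft_force": force on the tool from outside, world axes, zero at the start; "ft_torque": the same for the moment, N m; "grip_width": finger opening in m; "grasp_force": force on a finger pad.
Only numpy, scipy, OpenCV 4.12 (cv2) and the standard library are available. Lean on these libraries where they do the work, as an engineer would, in place of code of your own. Each camera call takes 0.05 s, during which the arm holds its last target. There are 200 camera calls.

## Working session

There is one attempt and no reset: what is moved stays moved. The work goes in short steps, Python scripts to look and compute and a tool call to move; the robot and the scene stay as the last step left them, time stands still between calls to the robot, and variables do not carry over. Pictures are saved under pics/ and viewed, at most 10 in all, crops included, and the job is handed in when it is done.

Besides the shell and the picture viewer there is one more tool, called as name(argument=value, ...), one argument or row to a line, values as JSON. step_arm: Moves the arm, as the interface text tells. Scaled input: -1 to 1 covers 0.5 m each way for a shift and pi/4 rad each way for a turn. Its arguments: {"type":"object","properties":{"targets":{"type":"string"}},"required":["targets"]}

```bash
mkdir -p pics; cat > h.py <<'E'
import numpy as np, cv2
from workcell import bot
def K(n):
    i=bot.camera_info(n); f=210/np.tan(np.radians(i["vertical_fov"])/2)
    return np.array([[f,0,i["cx"]],[0,f,i["cy"]],[0,0,1]]),np.array(i["D"],float),np.array(i["pose"])
def ray(n,px,z,cal=None):
    k,D,P=cal or K(n)
    u=cv2.undistortPoints(np.array(px,float).reshape(-1,1,2),k,D).reshape(-1,2)
    d=np.c_[u[:,0],-u[:,1],-np.ones(len(u))]@P[:3,:3].T
    o=P[:3,3]; return o+d*((z-o[2])/d[:,2])[:,None]
def proj(n,pts):
    k,D,P=K(n); c=(np.array(pts,float)-P[:3,3])@P[:3,:3]; c=c*[1,-1,-1]
    return cv2.projectPoints(c,np.zeros(3),np.zeros(3),k,D)[0].reshape(-1,2)
E
python3 - <<'E'
from h import *
for n in("top","side"):
    im=bot.camera(n); cv2.imwrite(f"pics/{n}0.png",im[:,:,::-1])
    print(n,K(n)[0][0,0],K(n)[2][:3,3])
E
```

```text
top 455.7293277524319 [ 0.45823971 -0.0068617   1.61791859]
side 419.9019273828526 [0.12904651 0.76685154 0.64385368]
```

View pics/top0.png

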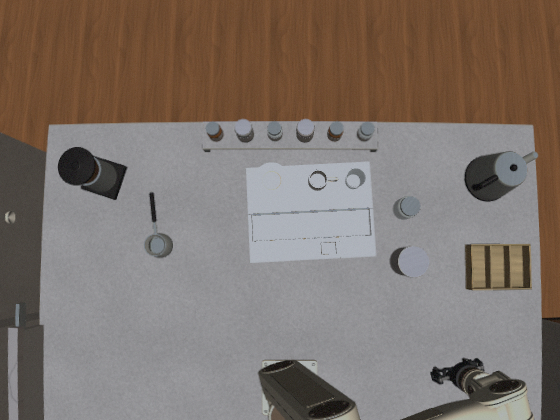

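View pics/side0.png

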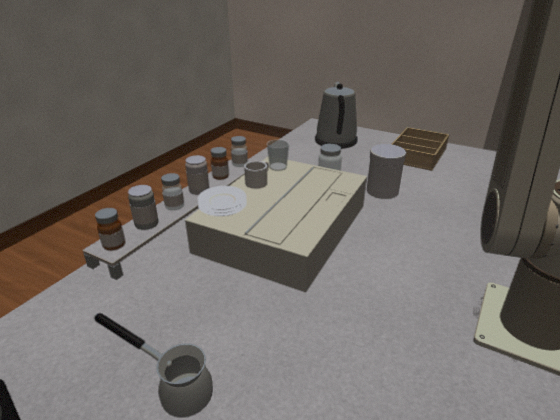

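The top view shows the box at px (247–375, 163–262), the flap seam at about (252–371, 209–241), and a small button seam near (329, 248). The side view shows the same button seam near (338, 195). Next I'll measure these more finely.

```bash
python3 - <<'E'
from h import *
im=cv2.imread("pics/top0.png")
c=cv2.resize(im[150:275,235:385],None,fx=5,fy=5,interpolation=cv2.INTER_CUBIC); cv2.imwrite("pics/c.png",c)
g=cv2.cvtColor(im,6)
b=g[242:259,312:350]; ys,xs=np.where(b<b.max()-25)
print("btn dark px",list(zip(xs+312,ys+242,)))
px=[(247,168),(371.5,162.5),(376,257),(249.5,262.5),(329,248)]
print(ray("top",px,0.1).round(4)); print(K("top")[2].round(3))
E
```

```text
btn dark px [(np.int64(321), np.int64(242)), (np.int64(323), np.int64(242)), (np.int64(324), np.int64(242)), (np.int64(325), np.int64(242)), (np.int64(326), np.int64(242)), (np.int64(327), np.int64(242)), (np.int64(328), np.int64(242)), (np.int64(329), np.int64(242)), (np.int64(330), np.int64(242)), (np.int64(333), np.int64(242)), (np.int64(334), np.int64(242)), (np.int64(335), np.int64(242)), (np.int64(320), np.int64(243)), (np.int64(335), np.int64(243)), (np.int64(320), np.int64(244)), (np.int64(335), np.int64(244)), (np.int64(321), np.int64(245)), (np.int64(335), np.int64(245)), (np.int64(321), np.int64(246)), (np.int64(335), np.int64(246)), (np.int64(321), np.int64(247)), (np.int64(335), np.int64(247)), (np.int64(321), np.int64(248)), (np.int64(335), np.int64(248)), (np.int64(336), np.int64(248)), (np.int64(321), np.int64(249)), (np.int64(335), np.int64(249)), (np.int64(336), np.int64(249)), (np.int64(321), np.int64(250)), (np.int64(336), np.int64(250)), (np.int64(321), np.int64(251)), (np.int64(336), np.int64(251)), (np.int64(321), np.int64(252)), (np.int64(336), np.int64(252)),
[... 201 characters left out ...]
4(340), np.int64(257)), (np.int64(338), np.int64(258)), (np.int64(339), np.int64(258)), (np.int64(340), np.int64(258)), (np.int64(342), np.int64(258)), (np.int64(343), np.int64(258)), (np.int64(344), np.int64(258)), (np.int64(345), np.int64(258)), (np.int64(346), np.int64(258)), (np.int64(347), np.int64(258)), (np.int64(348), np.int64(258)), (np.int64(349), np.int64(258))]
[[ 0.7546  0.1443  0.1   ]
 [ 0.774  -0.2779  0.1   ]
 [ 0.4547 -0.2879  0.1   ]
 [ 0.4364  0.1329  0.1   ]
 [ 0.4848 -0.1313  0.1   ]]
[[ 1.000e-03  9.960e-01 -9.300e-02  4.580e-01]
 [-1.000e+00  1.000e-03 -9.000e-03 -7.000e-03]
 [-9.000e-03  9.300e-02  9.960e-01  1.618e+00]
 [ 0.000e+00  0.000e+00  0.000e+00  1.000e+00]]
```

View pics/c.png

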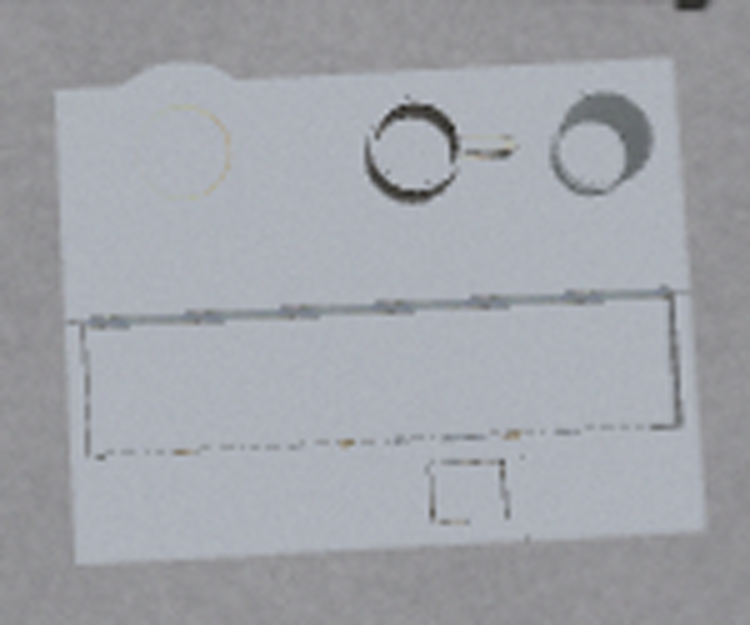

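```bash
python3 - <<'E'
from h import *
from scipy.spatial.transform import Rotation as R
o=bot.get_obs(); print(o["clock"],o["eef_pos"],o["grip_width"]); print(R.from_quat(o["tool_rot"]).as_matrix().round(3))
print(ray("top",[(328.2,247.9)],0.1), ray("top",[(412,261)],0.141),ray("top",[(408,205)],.11), ray("side",[(338,196)],0.1))
E
```

```text
0.1 [ 0.12877665 -0.48253766  0.23049473] 0.08513777008649669
[[ 0.966  0.258 -0.001]
 [ 0.258 -0.966  0.002]
 [-0.    -0.002 -1.   ]]
[[ 0.4851602  -0.12859089  0.1       ]] [[ 0.44139319 -0.39817905  0.141     ]] [[ 0.62786225 -0.39675833  0.11      ]] [[ 0.48189105 -0.13636621  0.1       ]]
```

step_arm(
  targets="-1 0.1 0.1 0 0 0 -0.05;-1 0.708 0.703 -0.1 0 0 -0.278;-1 0.708 0.703 -0.1 0 0 -0.278;-1 0.708 0.703 -0.1 0 0 -0.278;-1 0.708 0.703 -0.1 0 0 -0.278;-1 0.708 0.703 -0.1 0 0 -0.278;-1 0.708 0.703 -0.1 0 0 -0.278;-1 0.708 0.703 -0.1 0 0 -0.278;-1 0.708 0.703 -0.1 0 0 -0.278;-1 0.708 0.703 -0.1 0 0 -0.278",
)

```text
clock: 0.93
eef_pos: [0.4207, -0.1923, 0.1906]
tool_rot: [1.0, 0.021, -0.0, -0.0]
ft_force: [0.6, -1.3, 0.2]
grip_width: 0.0002
grasp_force: 0.0
```

step_arm(
  targets="-1 0.06 0.06 -0.04 0 0 0;-1 0.06 0.06 -0.04 0 0 0;-1 0.06 0.06 -0.04 0 0 0;-1 0.06 0.06 -0.04 0 0 0;-1 0.06 0.06 -0.04 0 0 0;-1 0.06 0.06 -0.04 0 0 0",
)

```text
clock: 1.43
eef_pos: [0.4492, -0.1655, 0.1716]
tool_rot: [1.0, 0.02, 0.0, 0.0]
ft_force: [-0.6, -0.7, -0.6]
grip_width: 0.0001
grasp_force: 0.0
```

```bash
python3 - <<'E'
from h import *
im=bot.camera("wrist"); o=bot.get_obs(); print(o["eef_pos"],o["ft_force"])
cv2.imwrite("pics/w.png",im[:,:,::-1]); print(proj("wrist",[(.483,-.131,.1),(.485,-.129,.1),o["eef_pos"]]))
E
```

```text
[ 0.4492979  -0.16549216  0.17165673] [ 0.16432148 -0.09884342 -0.638007  ]
[[226.57384064 172.95771646]
 [223.22103461 169.58105999]
 [281.44964002 285.73797297]]
```

View pics/w.png

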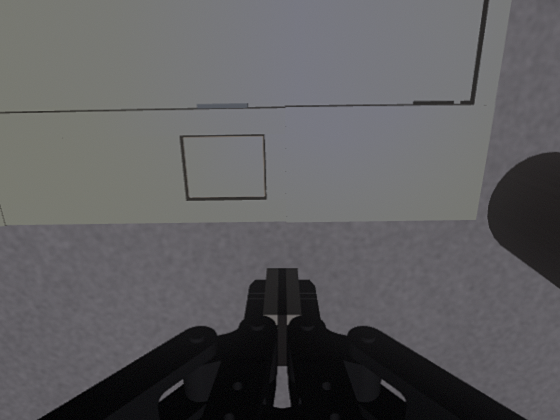

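The wrist view shows the button seam with corners (182,135), (265,134), (266,199) and (187,200), so its centre is near (0.486, -0.130). That agrees with the top view within a few mm.

step_arm(
  targets="-1 0.074 0.071 -0.05 0 0 0;-1 0.074 0.071 -0.05 0 0 0;-1 0.074 0.071 -0.11 0 0 0;-1 0.074 0.071 -0.11 0 0 0;-1 0.074 0.071 -0.12 0 0 0;-1 0.074 0.071 -0.13 0 0 0;-1 0.074 0.071 -0.13 0 0 0;-1 0.074 0.071 -0.13 0 0 0",
)

```text
clock: 2.15
eef_pos: [0.487, -0.1293, 0.1068]
tool_rot: [1.0, 0.021, 0.001, 0.0]
ft_force: [-0.2, 0.6, -0.0]
grip_width: -0.0002
grasp_force: 0.0
```

step_arm(
  targets="-1 -0.002 -0.001 -0.01 0 0 0;-1 -0.002 -0.001 -0.014 0 0 0;-1 -0.002 -0.001 -0.017 0 0 0;-1 -0.002 -0.001 -0.02 0 0 0;-1 -0.002 -0.001 -0.022 0 0 0;-1 -0.002 -0.001 -0.024 0 0 0;-1 -0.002 -0.001 -0.026 0 0 0;-1 -0.002 -0.001 -0.028 0 0 0;-1 -0.002 -0.001 -0.028 0 0 0;-1 -0.002 -0.001 -0.028 0 0 0",
)

```text
clock: 2.98
eef_pos: [0.4859, -0.1293, 0.0921]
tool_rot: [1.0, 0.021, 0.0, 0.0]
ft_force: [-1.3, -0.7, 3.1]
grip_width: 0.0001
grasp_force: 1.5
```

step_arm(
  targets="-1 0 0 -0.002 0 0 0;-1 0 0 -0.003 0 0 0;-1 0 0 -0.003 0 0 0;-1 0 0 -0.003 0 0 0;-1 0 0 -0.003 0 0 0",
)

```text
clock: 3.4
eef_pos: [0.486, -0.1293, 0.0919]
tool_rot: [1.0, 0.021, 0.001, 0.0]
ft_force: [-4.7, -0.3, 12.0]
grip_width: -0.0002
grasp_force: 5.9
```

step_arm(
  targets="-1 0 0 0.01 0 0 0;-1 0 0 0.03 0 0 0;-1 -0.06 0 0.04 0 0 0;-1 -0.12 0 0.04 0 0 0;-1 -0.12 0 0.04 0 0 0;-1 -0.12 0 0.04 0 0 0;-1 -0.12 0 0.04 0 0 0;-1 -0.12 0 0.04 0 0 0;-1 -0.12 0 0.04 0 0 0;-1 -0.12 0 0.04 0 0 0",
)

```text
clock: 4.23
eef_pos: [0.4267, -0.1293, 0.1105]
tool_rot: [1.0, 0.021, 0.0, 0.0]
ft_force: [-0.2, 0.4, -0.0]
grip_width: -0.0002
grasp_force: 0.0
```

step_arm(
  targets="-1 0 0.1 0 0 0 0;-1 0 0.1 0 0 0 0;-1 0 0.1 0 0 0 0;-1 0 0.1 0 0 0 0;-1 0 0.1 0 0 0 0;-1 0 0.1 0 0 0 0;-1 0 0.1 0 0 0 0;-1 0 0.1 0 0 0 0;-1 0 0.1 0 0 0 0;-1 0 0.1 0 0 0 0",
)

```text
clock: 5.07
eef_pos: [0.4259, -0.0795, 0.1105]
tool_rot: [1.0, 0.021, 0.0, 0.0]
ft_force: [-0.5, 0.7, -0.1]
grip_width: -0.0
grasp_force: 0.0
```

```bash
python3 - <<'E'
from h import *
im=bot.camera("side"); o=bot.get_obs(); print(o["clock"],o["eef_pos"],o["ft_force"])
cv2.imwrite("pics/s2.png",im[:,:,::-1])
E
```

```text
5.1167 [ 0.42585702 -0.07942162  0.11054044] [ 0.62652106  0.61036395 -0.88125216]
```

View pics/s2.png

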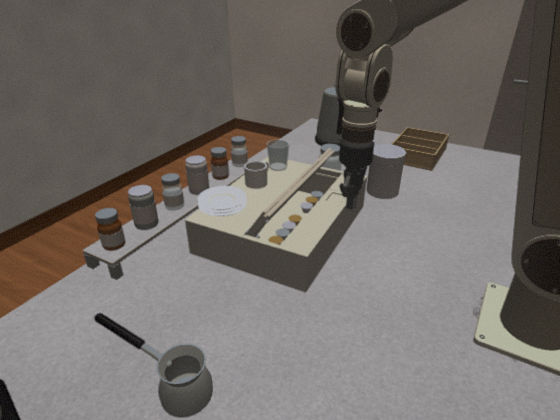

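The side view shows the flap raised with its free edge along about (265,215)–(335,150), and nothing else has moved. The hand is in front of the flap. I'll raise it to z = 0.145 and push along +x.

step_arm(
  targets="-1 0 0 0.04 0 0 0;-1 0 0 0.07 0 0 0;-1 0.05 0 0.07 0 0 0;-1 0.1 0 0.07 0 0 0;-1 0.14 0 0.07 0 0 0;-1 0.17 0 0.07 0 0 0;-1 0.19 0 0.07 0 0 0;-1 0.19 0 0.07 0 0 0;-1 0.19 0 0.07 0 0 0;-1 0.19 0 0.07 0 0 0",
)

```text
clock: 5.95
eef_pos: [0.5199, -0.0792, 0.1452]
tool_rot: [1.0, 0.021, -0.001, -0.0]
ft_force: [-0.3, 0.6, 0.1]
grip_width: -0.0005
grasp_force: 0.0
```

step_arm(
  targets="-1 0.01 0 0 0 0 0;-1 0.02 0 0 0 0 0;-1 0.03 0 0 0 0 0;-1 0.04 0 0 0 0 0;-1 0.05 0 0 0 0 0;-1 0.06 0 0 0 0 0;-1 0.06 0 0 0 0 0",
)

```text
clock: 6.53
eef_pos: [0.5524, -0.0792, 0.1455]
tool_rot: [1.0, 0.021, 0.001, 0.0]
ft_force: [-0.2, 0.3, 0.3]
grip_width: 0.0001
grasp_force: 0.5
```

step_arm(
  targets="-1 0.01 0 0 0 0 0;-1 0.02 0 0 0 0 0;-1 0.03 0 0 0 0 0;-1 0.04 0 0 0 0 0;-1 0.05 0 0 0 0 0;-1 0.06 0 0 0 0 0;-1 0.07 0 0 0 0 0;-1 0.075 0 0 0 0 0;-1 0.075 0 0 0 0 0",
)

```text
clock: 7.28
eef_pos: [0.5893, -0.0792, 0.1452]
tool_rot: [1.0, 0.021, 0.0, 0.0]
ft_force: [-0.1, -0.9, -0.5]
grip_width: 0.0001
grasp_force: 0.0
```

```bash
python3 - <<'E'
from h import *
im=bot.camera("side"); o=bot.get_obs(); print(o["clock"],o["eef_pos"],o["ft_force"])
cv2.imwrite("pics/s3.png",im[:,:,::-1])
E
```

```text
7.3333 [ 0.58873388 -0.0791936   0.14490036] [-0.66781857 -0.50580311 -0.16139664]
```

View pics/s3.png

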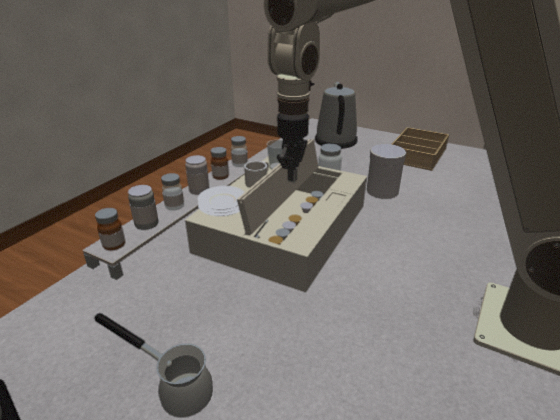

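The side view shows the flap's near edge running from about (250,228) to (244,202), leaning back, with no contact force on the hand. I'll back off and verify the angle.

step_arm(
  targets="-1 -0.05 0 0 0 0 0;-1 -0.1 0 0.02 0 0 0;-1 -0.16 0 0.06 0 0 0;-1 -0.22 0 0.12 0 0 0;-1 -0.3 0 0.16 0 0 0;-1 -0.36 0 0.16 0 0 0;-1 -0.36 0 0.16 0 0 0;-1 -0.36 0 0.16 0 0 0;-1 -0.36 0 0.16 0 0 0;-1 -0.36 0 0.16 0 0 0",
)

```text
clock: 8.17
eef_pos: [0.4093, -0.0793, 0.2252]
tool_rot: [1.0, 0.021, 0.0, -0.0]
ft_force: [-0.4, 0.3, 0.1]
grip_width: -0.0
grasp_force: 0.0
```

```bash
python3 - <<'E'
from h import *
im=bot.camera("side"); o=bot.get_obs(); print(o["clock"],o["eef_pos"],o["ft_force"])
yaw=.043; R=np.array([[np.cos(yaw),-np.sin(yaw)],[np.sin(yaw),np.cos(yaw)]])
out=im[:,:,::-1].copy()
for a,c in((1.57,(0,0,255)),(1.9,(0,255,0))):
    for top in(0,-.017):
        pts=[]
        for r in(0.02,.088):
            x=-r*np.cos(a)+top*np.sin(a); z=.1+r*np.sin(a)+top*np.cos(a)
            w=np.array([.6055,-.0707])+R@[x,.195]; pts.append((*w,z))
        p=proj("side",pts); print(a,top,p.round(1).tolist())
        cv2.line(out,*[tuple(map(int,q.round())) for q in p],c,1)
c=np.hstack([cv2.resize(v[130:280,180:310],None,fx=3,fy=3) for v in (im[:,:,::-1],out)])
cv2.imwrite("pics/s4.png",c)
E
```

```text
8.2167 [ 0.40932441 -0.07927426  0.22504028] [0.21317534 0.27590911 0.41076255]
1.57 0 [[245.1, 225.2], [243.6, 199.1]]
1.57 -0.017 [[251.6, 227.2], [250.3, 200.9]]
1.9 0 [[242.7, 224.9], [232.7, 198.0]]
1.9 -0.017 [[248.7, 224.7], [238.8, 197.5]]
```

View pics/s4.png

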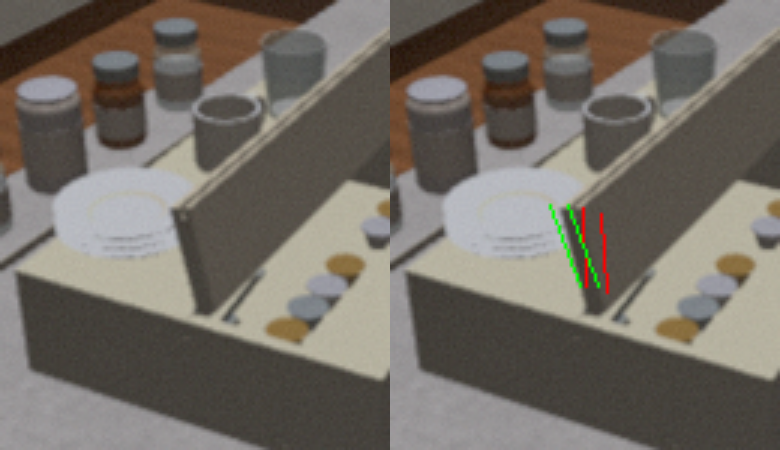

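The edge slope reads somewhere between the 1.57 and 1.9 lines, and the flap may still be falling. I'll wait about a second and measure whether it moves.

step_arm(
  targets="-1 0 0 0 0 0 0;-1 0 0 0 0 0 0;-1 0 0 0 0 0 0;-1 0 0 0 0 0 0;-1 0 0 0 0 0 0;-1 0 0 0 0 0 0;-1 0 0 0 0 0 0;-1 0 0 0 0 0 0;-1 0 0 0 0 0 0;-1 0 0 0 0 0 0",
)

```text
clock: 9.05
eef_pos: [0.4084, -0.0792, 0.2256]
tool_rot: [1.0, 0.021, 0.0, 0.0]
ft_force: [0.6, 0.7, 1.0]
grip_width: 0.0001
grasp_force: 0.0
```

```bash
python3 - <<'E'
from h import *
im=bot.camera("side")[:,:,::-1]; t=bot.camera("top")[:,:,::-1]
a=np.vstack([cv2.resize(im[190:240,220:275],None,fx=8,fy=8,interpolation=cv2.INTER_NEAREST)])
b=cv2.resize(t[180:235,240:340],(660,363),interpolation=cv2.INTER_NEAREST)
old=cv2.imread("pics/s3.png")[190:240,220:275]
print("diff vs s3",np.abs(old[:,:45].astype(int)-im[190:240,220:265]).mean(), bot.get_obs()["clock"])
yaw=.043; R=np.array([[np.cos(yaw),-np.sin(yaw)],[np.sin(yaw),np.cos(yaw)]])
for ang in(1.57,1.75,1.9):
    w=lambda r,top,y:(*(np.array([.6055,-.0707])+R@[-r*np.cos(ang)+top*np.sin(ang),y]),.1+r*np.sin(ang)+top*np.cos(ang))
    print(ang,"side",proj("side",[w(0,-.017,.195),w(.088,-.017,.195),w(.088,0,.195)]).round(1).tolist(),"top free edge",proj("top",[w(.088,-.017,.19),w(.088,0,.19)]).round(1).tolist())
h=max(a.shape[0],b.shape[0])
cv2.imwrite("pics/s5.png",a);cv2.imwrite("pics/t5.png",b)
E
```

```text
diff vs s3 2.353925925925926 9.15
1.57 side [[251.9, 234.5], [250.3, 200.9], [243.6, 199.1]] top free edge [[251.9, 217.1], [251.7, 211.7]]
1.75 side [[251.8, 233.4], [244.0, 198.6], [237.5, 198.0]] top free edge [[251.7, 212.0], [251.6, 206.8]]
1.9 side [[251.5, 232.4], [238.8, 197.5], [232.7, 198.0]] top free edge [[251.5, 207.8], [251.5, 202.9]]
```

View pics/s5.png

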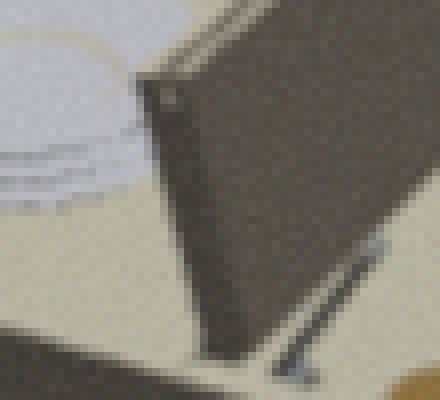

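View pics/t5.png

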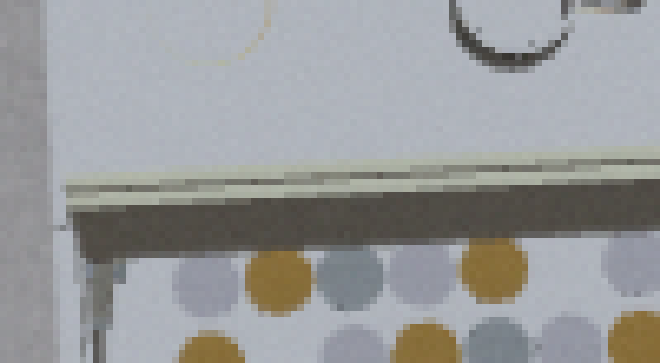

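The flap leans back at roughly 1.7–1.8 by both views, which is not clearly at its stop. I'll check numerically whether it is still moving.

```bash
python3 - <<'E'
from h import *
yaw=.043; R=np.array([[np.cos(yaw),-np.sin(yaw)],[np.sin(yaw),np.cos(yaw)]])
print("hinge top px",proj("top",[(*(np.array([.6055,-.0707])+R@[0,y]),.1) for y in(.19,0,-.19)]).round(1).tolist())
im=bot.camera("side")[:,:,::-1].copy();cv2.imwrite("pics/s6.png",im)
for f in("s3","s6"):
    g=cv2.GaussianBlur(cv2.cvtColor(cv2.imread(f"pics/{f}.png"),6),(3,3),0).astype(int)
    L=[]
    for r in range(208,233,4):
        d=np.diff(g[r,228:256]); i=d.argmin(); L.append((r,int(228+i)))
    print(f,L)
g=cv2.cvtColor(cv2.imread("pics/top0.png"),6)
for c in (260,310,360): print(c,g[200:222,c-1:c+2].mean(1).astype(int))
E
```

```text
hinge top px [[254.0, 214.3], [310.7, 211.9], [367.2, 209.5]]
s3 [(208, 238), (212, 239), (216, 240), (220, 241), (224, 242), (228, 243), (232, 244)]
s6 [(208, 238), (212, 239), (216, 240), (220, 241), (224, 242), (228, 243), (232, 244)]
260 [177 179 178 177 177 176 177 178 177 177 177 178 174 145 135 151 176 178
 176 176 176 177]
310 [177 177 178 177 177 176 177 177 179 175 147 126 143 179 178 177 178 178
 177 177 177 178]
360 [177 177 177 178 178 177 176 175 144 145 177 177 178 178 177 179 178 176
 177 178 176 177]
```

The flap has not moved since I backed off, and it stands at only about 1.77. I'll push it gently further, contacting higher up and watching the force, to be sure it is on its stop.

step_arm(
  targets="-1 0.06 0 -0.03 0 0 0;-1 0.12 0 -0.08 0 0 0;-1 0.18 0 -0.12 0 0 0;-1 0.24 0 -0.12 0 0 0;-1 0.29 0 -0.12 0 0 0;-1 0.32 0 -0.12 0 0 0;-1 0.335 0 -0.12 0 0 0;-1 0.345 0 -0.12 0 0 0;-1 0.35 0 -0.12 0 0 0;-1 0.35 0 -0.12 0 0 0",
)

```text
clock: 10.03
eef_pos: [0.583, -0.0792, 0.1655]
tool_rot: [1.0, 0.021, -0.0, -0.0]
ft_force: [0.7, -0.5, 0.4]
grip_width: 0.0003
grasp_force: 0.0
```

step_arm(
  targets="-1 0.004 0 0 0 0 0;-1 0.008 0 0 0 0 0;-1 0.012 0 0 0 0 0;-1 0.016 0 0 0 0 0;-1 0.016 0 0 0 0 0",
)

```text
clock: 10.45
eef_pos: [0.5916, -0.0793, 0.1658]
tool_rot: [1.0, 0.021, 0.0, 0.0]
ft_force: [1.0, 0.2, 0.5]
grip_width: -0.0001
grasp_force: 0.0
```

step_arm(
  targets="-1 0.004 0 0 0 0 0;-1 0.008 0 0 0 0 0;-1 0.012 0 0 0 0 0;-1 0.012 0 0 0 0 0",
)

```text
clock: 10.78
eef_pos: [0.5978, -0.0792, 0.1655]
tool_rot: [1.0, 0.021, 0.0, 0.0]
ft_force: [0.9, 0.3, 0.9]
grip_width: 0.0002
grasp_force: 0.0
```

step_arm(
  targets="-1 0.004 0 0 0 0 0;-1 0.008 0 0 0 0 0;-1 0.008 0 0 0 0 0",
)

```text
clock: 11.03
eef_pos: [0.6018, -0.0792, 0.1655]
tool_rot: [1.0, 0.021, 0.0, 0.0]
ft_force: [-0.1, -0.4, -0.1]
grip_width: -0.0001
grasp_force: 0.0
```

step_arm(
  targets="-1 0.003 0 0 0 0 0;-1 0.006 0 0 0 0 0;-1 0.006 0 0 0 0 0",
)

```text
clock: 11.28
eef_pos: [0.6034, -0.0792, 0.1654]
tool_rot: [1.0, 0.021, -0.001, -0.0]
ft_force: [-3.9, 0.3, 2.0]
grip_width: -0.0001
grasp_force: 1.9
```

step_arm(
  targets="-1 0.003 0 0 0 0 0;-1 0.006 0 0 0 0 0;-1 0.006 0 0 0 0 0",
)

```text
clock: 11.53
eef_pos: [0.6037, -0.0792, 0.1653]
tool_rot: [1.0, 0.021, -0.004, -0.0]
ft_force: [-9.8, 0.1, 5.7]
grip_width: -0.0005
grasp_force: 6.1
```

The flap is rigid at x = 0.603, which is where an angle of 1.9 puts it, so it was already on its stop. I'll retreat and hand in.

step_arm(
  targets="-1 -0.03 0 0 0 0 0;-1 -0.08 0 0 0 0 0;-1 -0.14 0 0.04 0 0 0;-1 -0.22 0 0.1 0 0 0;-1 -0.3 0 0.14 0 0 0;-1 -0.36 0 0.14 0 0 0;-1 -0.36 0 0.14 0 0 0;-1 -0.36 0 0.14 0 0 0;-1 -0.36 0 0.14 0 0 0;-1 -0.36 0 0.14 0 0 0",
)

```text
clock: 12.37
eef_pos: [0.4288, -0.0794, 0.2355]
tool_rot: [1.0, 0.021, 0.001, 0.0]
ft_force: [-0.3, 0.5, 0.3]
grip_width: 0.0001
grasp_force: 0.0
```

```bash
python3 - <<'E'
from h import *
a=cv2.imread("pics/s6.png").astype(int); b=bot.camera("side")[:,:,::-1].astype(int)
print("flap+crockery diff",np.abs(a-b)[140:270,190:300].mean(), "cezve",np.abs(a-b)[310:,90:220].mean())
print(bot.get_obs()["eef_pos"]); print(bot.job_done())
E
```

```text
flap+crockery diff 5.878601398601399 cezve 2.517132867132867
[ 0.42870712 -0.07928423  0.23526626]
the job is handed in; nothing more can be done
None
```

The job is handed in at about 12.4 s: the button was pressed fully in, the flap was pushed back until it felt rigid against its stop (about 1.9 rad by touch, about 1.77 by camera), the arm touched nothing but the box, and no verdict came back.

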